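# Zero the parts scale and load the probe kit into its pan

## Robot

A 6-joint arm with a two-finger parallel gripper is mounted at the origin on a cart in front of the work surface, level with it; the furniture and walls round the work are solid. World frame = base frame: x ahead of the robot, y to its left, z up, the work surface at z = 0. Lengths are in m, angles in rad, forces in N, time in s.
With the tool pointing down it reaches from about 0.25 to 0.775 m from the base axis. Payload 4 kg.
Tool frame: the origin (TCP) lies on the centre line of the jaws, within the pads' length; the fingertips stand 14 mm ahead of it and the grasp point (between the pads) lies 5 mm behind it (robot.tcp_to_tips is the distance from the TCP to the fingertips, in m); z points along the fingers, y is the line along which they close (so a half turn about z gives the same grasp; the last joint's range is limited). The gripper opens to 94 mm and grips with 3 to 60 N. Pads are 16 mm wide; open, the fingers measure 119 mm over their backs; the gripper's body (75 mm by 177 mm) begins 78 mm behind the grasp point.
Start: joints at [-1.427, 0.087, 1.371, -0, 1.684, -0.103], TCP at [0.134, -0.533, 0.22] pointing down, gripper open.
Joint ranges: [-3.1, 3.1], [-0.76, 2.03], [0.27, 2.55], [-1.08, 4.22], [0.17, 2.65], [-2.57, 2.57]. Speed limits (rad/s): [2.79, 2.79, 3.14, 3.14, 3.14, 3.14].

## Interface

Orientations are given as [roll, pitch, yaw] about the fixed x, y, z axes, in that order (R = Rz(yaw) Ry(pitch) Rx(roll)).
In Python, from bench import robot gives the robot as it stands.
- The arm moves only by the tool carry_out, never from a script. Its argument "increments" is a list of rows, each a list of 3 entries, a list of its own where there are three numbers: the closure in counts, from 0 (fully open) to 255 (shut), then the shift along the tool's x, y, z in mm, then the turn about the tool's z in degrees. In form: [[fingers, [dx, dy, dz], twist], ...]. A call has 1 to 8 rows; each row shifts and turns the commanded pose from where the row before left it, along the tool's axes as they then stand; what a row does not reach is not made up. A row lasts 1/10 s, in which the tool goes at most 50 mm and 8.59 degrees, less where a joint would pass 70% of its speed; a pose out of reach is approached as far as the arm can. A call with a gripper value outside its range is refused whole. The fingers move at their own pace and stop on an object; the grip force is fixed at half the most. Time passes only in rows, so rows that do not move let the fingers close. It gives the time, the measured TCP pose, the force, the opening and the grip force at its end, in the units of the state.
- robot.get_obs(): the state, without advancing time (a new reading comes with each control period).
- robot.snapshot(name): name is "scene" or "top" or "wrist"; returns the picture (400x640x3 uint8, blue, green, red); there is no depth.
- robot.get_calibration(name): a dict with "vfov" (degrees; the focal length in pixels is half the picture's height over the tangent of half this angle, whatever the lens; pixels are square), "cx", "cy" (the principal point, pixels), "k1" (the pictures are not rectified: a ray, as slopes to the right and down, at radius r is drawn at 1 + k1 r^2 times it, then the intrinsics apply), "T" (4x4, takes a point from camera to world coordinates). Camera axes: x right, y down, z forward; pixel columns grow to the right and rows downward; lengths in m; the calibration is good to about 2 mm. A picture is of the moment at which its call begins: read the wrist's pose just before it. get_calibration takes no time and is no camera call; for the wrist camera it gives the pose at the moment of the call.
- robot.close_job(): hands the job in; it is judged then, once.
The state is a dict: "time": time; "joint_positions": joint angles; "qvel": joint speeds; "joint_torque": joint torques, N m; "tool_pos": TCP position; "ee_rot": TCP orientation; "wrist_force": force on the tool from outside, world axes, zero at the start; "wrist_torque": the same for the moment, N m; "width": finger opening in m; "finger_force": force on a finger pad.
Only numpy, scipy, OpenCV 4.12 (cv2) and the standard library are available. Lean on these libraries where they do the work, as an engineer would, in place of code of your own. Each camera call takes 0.05 s, during which the arm holds its last target. There are 200 camera calls.

## Task

With the pan of the parts scale still empty, zero the scale: turn its knob until the pointer stands on the broad zero mark of the dial. Then load the probe kit into the pan (the drilled metal block, the chrome coupling, the white gland nut and the smaller, all-white jar) so that every part rests directly on the pan's floor and none lies on another, the block flat on its base and the jar upright. Do not tip the jar over on the way, leave the knob at zero, and leave everything else where it stands.

Things in the scene. Friction and masses are not known exactly. Their poses are not given: they have to be found in the camera images.
- parts_scale: low grey bench scale, fixed to the worktop, 180 (x) x 300 (y) x 40 mm; origin under the centre of its housing, x away from the robot, y to the left at yaw 0. On top, towards its -y end, an open rectangular steel pan; towards its +y end a round white dial (92 mm, top face 43 mm above the worktop) with a black knob.
- pan_floor (a point): centre of the pan's inner floor, 53 mm above the worktop, at (0, -52) mm in the scale's frame; axes as the scale's. The pan is 150 mm (x) by 180 mm (y) inside, its walls are 3 mm thick (5 mm at the rolled rim) and rise 25 mm above its floor; the rim is 80 mm above the worktop at most.
- knob_axis (a point): point on the knob's vertical axis, at the top of its grip bar, 73.5 mm above the worktop, at (0, 98) mm in the scale's frame; axes as the scale's (they do not turn with the knob). The knob is a disc of 52 mm diameter, 8 mm high, with an upright grip bar on it 44 mm long, 12 mm thick and 22 mm high above the disc (grip the bar across its 12 mm).
- pointer_tip (a point): outer end of the white pointer, 34 mm from the knob's axis, in line with the grip bar; its x axis points outwards along the bar.
- zero_knob (a joint): angle of the knob in rad, counter-clockwise positive seen from above; at 0 the pointer and the bar lie along the scale's +x and the pointer stands in the middle of the broad black zero mark (9 mm wide, so about 0.12 rad to either side). Starts 0.45 to 1.4 rad counter-clockwise of the mark. Light friction (0.05 N m), stays where it is left, stops at -2.4 and 2.4.
- probe_block: drilled aluminium block, 40 (x) x 70 (y) x 30 mm high, about 0.3 kg; origin at the centre of its underside; grip across the 40 mm. At the start the gland nut lies on top of it.
- block_mid (a point): centre of the probe block, 15 mm above its underside
- quick_coupling: chrome quick coupling, a round stepped body lying on its side, 68 mm long along its y, 21 mm in diameter; origin under its middle on the side it lies on at the start; grip across its x. About 0.11 kg.
- coupling_mid (a point): centre of the coupling, 10.5 mm from its origin along its z
- gland_nut: white ribbed ring nut, 24 mm across, 12 mm high, about 15 g; origin at the centre of its underside; lies flat on top of the probe block at the start (underside 30 mm above the worktop).
- nut_mid (a point): centre of the gland nut, 6 mm above its underside
- white_jar: the smaller jar, all white with a white screw cap, 52 mm in diameter (cap 48 mm, from 60 mm up), 76 mm high, about 0.15 kg; origin at the centre of its underside, stands upright. It is the jar of the kit.
- blue_cap_jar: the larger jar, with a blue cap, 58 mm in diameter, 90 mm high; not part of the kit, must stay; origin at the centre of its underside
- seal_spool: spool of sealing thread, 68 mm in diameter, 30 mm high; not part of the kit, must stay; origin at the centre of its underside
- spray_bottle: trigger spray bottle, 62 x 83 mm, 205 mm high, at the back; must stay; origin at the worktop, within 11 mm of the body's axis
- hex_bit: dark steel hex drive bit lying on the worktop among the kit, 32 mm long along its y, 10 mm wide, 9 mm high; not part of the kit, must stay; origin at the centre of its underside
There are look-alikes about, which are no part of the job. What is shaped like the quick_coupling but turquoise is not meant. Leave any yellow look-alike of the white_jar alone.

How it is judged:
By the outcome, as a careful person would: the job done as asked, in the order asked, and still so for the second after the job is handed in, with the robot touching nothing.
It also fails if it takes over 72 s, if anything falls off the work surface, if the arm or the gripper's body presses on something with over 40 N, if the wrist force passes 120 N, or if a joint passes its speed limit or range.

## Working session

There is one attempt and no reset: what is moved stays moved. The work goes in short steps, Python scripts to look and compute and a tool call to move; the robot and the scene stay as the last step left them, time stands still between calls to the robot, and variables do not carry over. Pictures are saved under pics/ and viewed, at most 10 in all, crops included, and the job is handed in when it is done.

Besides the shell and the picture viewer there is one more tool, called by a JSON object that holds its "fn" and its "kwargs". carry_out: Moves the arm, as the interface text tells. Its arguments: {"type":"object","properties":{"increments":{"type":"array","items":{"type":"array"}}},"required":["increments"]}

```bash
mkdir -p pics
cat > h.py <<'E'
import numpy as np, cv2
from bench import robot
def cal(n):
    c=robot.get_calibration(n); c['f']=200/np.tan(np.radians(c['vfov'])/2); c['T']=np.array(c['T']); return c
def ray(c,u,v):
    d=np.array([(u-c['cx'])/c['f'],(v-c['cy'])/c['f']]); s=d.copy()
    for _ in range(20): s=d/(1+c['k1']*(s@s))
    return c['T'][:3,3], c['T'][:3,:3]@np.array([s[0],s[1],1])
def onz(c,u,v,z):
    o,d=ray(c,u,v); return o+d*(z-o[2])/d[2]
def proj(c,p):
    q=c['T'][:3,:3].T@(np.array(p)-c['T'][:3,3]); s=q[:2]/q[2]; s=s*(1+c['k1']*(s@s)); return s*c['f']+[c['cx'],c['cy']]
E
python3 - <<'E'
from h import *
for n in ['scene','top']:
    c=cal(n); cv2.imwrite(f'pics/{n}0.png',robot.snapshot(n)); print(n,c['f'],c['k1'],c['T'].round(3).tolist())
print(robot.get_obs())
E
```

```text
scene 415.16520454243687 0.03391083321360554 [[-0.589, -0.431, 0.684, -0.402], [-0.808, 0.323, -0.493, 0.772], [-0.009, -0.843, -0.538, 0.841], [0.0, 0.0, 0.0, 1.0]]
top 402.27226998965784 0.013309024029132897 [[0.026, -0.99, 0.139, 0.41], [-1.0, -0.026, -0.001, 0.111], [0.005, -0.139, -0.99, 1.191], [0.0, 0.0, 0.0, 1.0]]
{'time': 0.1, 'joint_positions': array([-1.42711214e+00,  8.78648829e-02,  1.37209620e+00,  2.87146586e-05,
        1.68358752e+00, -1.03099226e-01]), 'qvel': array([-0.00084719,  0.00123116, -0.0036601 ,  0.00083527, -0.00096707,
        0.00039149]), 'joint_torque': array([ 2.22318304e-03, -3.41251910e+01, -3.03302479e+01,  7.19781895e-02,
        3.04568990e-02, -9.53756285e-05]), 'tool_pos': array([ 0.13429603, -0.53287498,  0.21843356]), 'ee_rot': array([-3.13965003e+00, -2.29686118e-04,  2.46786389e-01]), 'wrist_force': array([-0.35203385,  0.59253697,  0.2566463 ]), 'wrist_torque': array([ 0.01119766, -0.06032102, -0.04469014]), 'finger_force': 0.0, 'width': 0.09399942820010541}
```

View pics/top0.png

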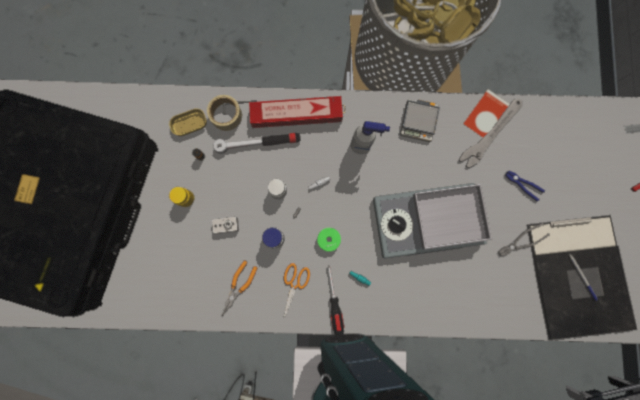

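View pics/scene0.png

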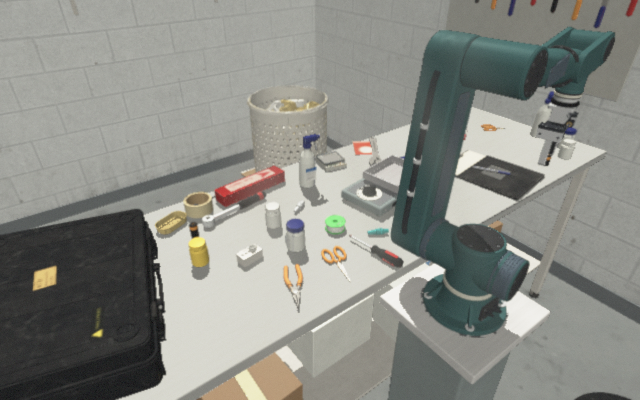

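The top view shows:
- white jar (277,187), with a yellow look-alike at (180,196) and the blue-cap jar at (272,238)
- chrome coupling (319,183), with the turquoise look-alike at (360,279)
- block with the nut on top (225,226)
- hex bit (297,212)
- scale (432,222), with the knob at about (396,224)

The white jar and the chrome coupling fit the description by colour. I'll confirm them in an enlarged crop.

Run:
```python
from h import *
im=cv2.imread('pics/top0.png')
a=cv2.resize(im[165:265,200:350],None,fx=5,fy=5,interpolation=cv2.INTER_CUBIC)
b=cv2.resize(im[180:265,365:495],None,fx=6,fy=6,interpolation=cv2.INTER_CUBIC)
cv2.imwrite('pics/cropA.png',a); cv2.imwrite('pics/cropB.png',b)
c=cal('top')
for n,u,v,z in [('jar',277,187,.076),('coup',319,183,.0105),('block',225,226,.03),('blue',272,238,.09),('spool',328,240,.03),('knob',396,224,.07),('scale',432,222,.05),('spray',365,140,.1)]: print(n,onz(c,u,v,z).round(3))
```

```text
jar [0.599 0.218 0.076]
coup [0.625 0.1   0.01 ]
block [0.489 0.368 0.03 ]
blue [0.455 0.225 0.09 ]
spool [0.456 0.07  0.03 ]
knob [ 0.504 -0.117  0.07 ]
scale [ 0.514 -0.223  0.05 ]
spray [ 0.735 -0.025  0.1  ]
```

View pics/cropA.png

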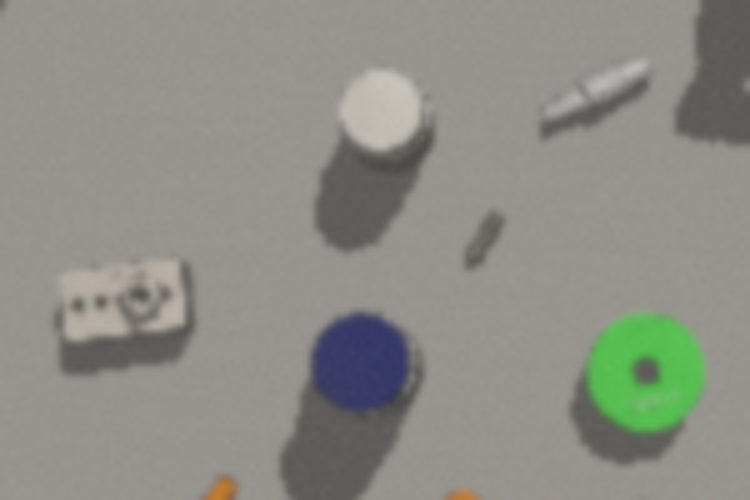

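View pics/cropB.png

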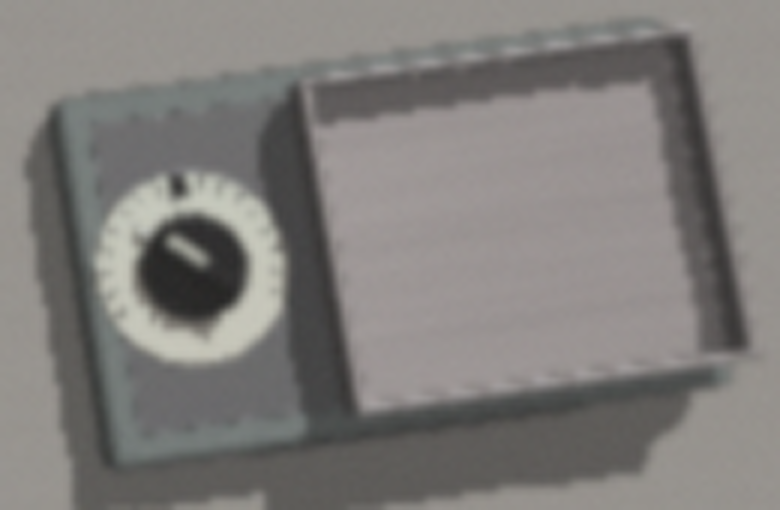

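Crop A confirms the targets:
- all-white jar, cap centre at about (381,111) in the crop
- chrome coupling, ends at (543,125) and (648,65)
- block at (124,301), with the nut on it at (142,294)

Crop B shows the zero mark at (178,186), the dial centre at (190,268), and the pointer and bar turned to the upper left, so counter-clockwise of zero. The pan is empty. Next I'll measure these properly.

Run:
```python
from h import *
im=cv2.imread('pics/top0.png'); c=cal('top')
A=lambda p,z:onz(c,p[0]/5+200-.4,p[1]/5+165-.4,z)
B=lambda p,z:onz(c,p[0]/6+365-.4,p[1]/6+180-.4,z)
dirn=lambda a,b:np.degrees(np.arctan2(*(b-a)[[1,0]]))
R=[B(p,.079) for p in [(300,82),(685,35),(745,350),(355,412)]]
print('rim',[r.round(3)[:2].tolist() for r in R],'centre',np.mean(R,0).round(4))
for i in range(4): print(np.linalg.norm(R[i]-R[(i+1)%4]).round(4),dirn(R[i],R[(i+1)%4]).round(1))
d=B((190,268),.043);z=B((178,186),.043);print('dial',d.round(4),'zero dir',dirn(d,z))
print('bar',dirn(B((208,265),.0735),B((168,238),.0735)))
print('jar',A((381,111),.076),'nut',A((142,294),.042))
bl=[A(p,.03) for p in [(58,272),(184,260),(187,328),(65,342)]]
print('block',np.mean(bl,0),[ (np.linalg.norm(bl[i]-bl[(i+1)%4]).round(4),dirn(bl[i],bl[(i+1)%4]).round(1)) for i in range(4)])
e=[A(p,.0105) for p in [(543,115),(648,65)]];print('coup',np.mean(e,0),dirn(*e),np.linalg.norm(e[0]-e[1]))
```

```text
rim [[0.591, -0.167], [0.618, -0.347], [0.472, -0.37], [0.439, -0.191]] centre [ 0.5298 -0.269   0.079 ]
0.1819 -81.5
0.1479 -171.1
0.182 100.5
0.154 8.9
dial [ 0.5056 -0.1233  0.043 ] zero dir 8.22317693603893
bar 56.93113306421788
jar [0.59930473 0.2217819  0.076     ] nut [0.49550212 0.35724434 0.042     ]
block [0.49242456 0.37021783 0.03      ] [(np.float64(0.0728), np.float64(-83.0)), (np.float64(0.0394), np.float64(-174.4)), (np.float64(0.0702), np.float64(98.1)), (np.float64(0.0407), np.float64(9.2))]
coup [0.62659538 0.10100594 0.0105    ] -62.66984157812604 0.06957890315359568
```

```bash
cat >> h.py <<'E'
def pose():
    o=robot.get_obs(); return np.array(o['tool_pos']),np.degrees(o['ee_rot'][2]),o
def wrap180(a): return (a+180)%360-180
def plan(*wps,step=45.,tw=8.):
    """print increments (mm, deg) from the measured pose through waypoints (x,y,z,yaw deg)"""
    p,y,o=pose(); print('at',p.round(4),round(y,1))
    for w in wps:
        d=(np.array(w[:3])-p)*1000; a=wrap180(w[3]-y)
        n=max(1,int(np.ceil(max(np.linalg.norm(d)/step,abs(a)/tw))))
        for i in range(n):
            t=np.radians(y); u=d/n
            print([[round(u[0]*np.cos(t)+u[1]*np.sin(t),1),round(u[0]*np.sin(t)-u[1]*np.cos(t),1),round(-u[2],1)],round(-a/n,2)])
            y+=a/n
        p=np.array(w[:3]); print('-- wp')
E
python3 - <<'E'
from h import *
plan((.505,-.122,.22,57))
E
```

```text
at [ 0.1343 -0.5329  0.2184] 14.1
[[np.float64(35.4), np.float64(-23.7), np.float64(-0.1)], np.float64(-3.3)]
[[np.float64(36.7), np.float64(-21.6), np.float64(-0.1)], np.float64(-3.3)]
[[np.float64(37.9), np.float64(-19.5), np.float64(-0.1)], np.float64(-3.3)]
[[np.float64(38.9), np.float64(-17.3), np.float64(-0.1)], np.float64(-3.3)]
[[np.float64(39.8), np.float64(-15.0), np.float64(-0.1)], np.float64(-3.3)]
[[np.float64(40.6), np.float64(-12.7), np.float64(-0.1)], np.float64(-3.3)]
[[np.float64(41.3), np.float64(-10.3), np.float64(-0.1)], np.float64(-3.3)]
[[np.float64(41.8), np.float64(-7.9), np.float64(-0.1)], np.float64(-3.3)]
[[np.float64(42.2), np.float64(-5.5), np.float64(-0.1)], np.float64(-3.3)]
[[np.float64(42.5), np.float64(-3.1), np.float64(-0.1)], np.float64(-3.3)]
[[np.float64(42.6), np.float64(-0.6), np.float64(-0.1)], np.float64(-3.3)]
[[np.float64(42.5), np.float64(1.8), np.float64(-0.1)], np.float64(-3.3)]
[[np.float64(42.4), np.float64(4.3), np.float64(-0.1)], np.float64(-3.3)]
-- wp
```

{"fn": "carry_out", "kwargs": {"increments": [[100, [35, -24, 0], -3.3], [100, [37, -22, 0], -3.3], [100, [38, -20, 0], -3.3], [100, [39, -17, 0], -3.3], [100, [40, -15, 0], -3.3], [100, [41, -13, 0], -3.3], [100, [41, -10, 0], -3.3], [100, [42, -8, 0], -3.3]]}}

```text
time: 0.9
tool_pos: [0.3633, -0.2775, 0.2191]
ee_rot: [-3.141, 0.0, 0.71]
wrist_force: [-0.2, -0.3, 0.0]
width: 0.0571
finger_force: 0.0
```

{"fn": "carry_out", "kwargs": {"increments": [[100, [42, -5, 0], -3.3], [100, [42, -3, 0], -3.3], [100, [42, 0, 0], -3.3], [100, [42, 2, 0], -3.3], [100, [42, 4, 0], -3.3], [100, [0, 0, 0], 0], [100, [0, 0, 0], 0]]}}

```text
time: 1.6
tool_pos: [0.5043, -0.1228, 0.2187]
ee_rot: [-3.14, 0.001, 0.997]
wrist_force: [-0.6, -0.4, -0.4]
width: 0.0571
finger_force: 0.0
```

Run:
```python
from h import *
c=cal('wrist'); im=robot.snapshot('wrist'); cv2.imwrite('pics/w1.png',im)
p,y,o=pose(); print(p,y,o['time'],o['width'],c['T'].round(3).tolist())
for q in [(.5056,-.1233,.043),(.505,-.122,.0735)]: print(proj(c,q))
```

```text
[ 0.50393023 -0.1235304   0.21889532] 57.03857402660235 1.65 0.05717585649127932 [[0.84, -0.528, -0.126, 0.54], [-0.543, -0.818, -0.191, -0.068], [-0.002, 0.229, -0.973, 0.384], [0.0, 0.0, 0.0, 1.0]]
[319.12915757 187.58225565]
[317.88762384 193.20279905]
```

View pics/w1.png

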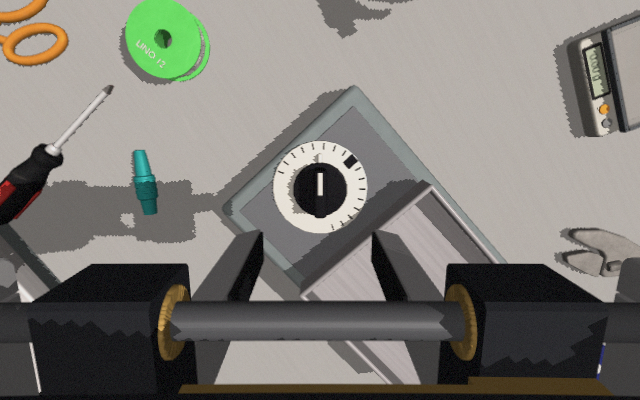

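The wrist view shows the bar and pointer upright at column 320, in line with the tool's x axis. The dial centre is at about (320,187), where I predicted it, and the zero mark is at (350,160).

Run:
```python
from h import *
c=cal('wrist'); im=cv2.imread('pics/w1.png'); g=im.min(2)
roi=np.zeros_like(g); cv2.circle(roi,(320,187),55,255,-1)
w=cv2.inRange(g,185,255)&roi
n,l,s,ct=cv2.connectedComponentsWithStats(w)
for i in range(1,n):
    if s[i,4]>15: print(s[i],ct[i])
i=1+np.argmax(s[1:,4]); cn,_=cv2.findContours((l==i).astype('uint8'),0,2); e=cv2.fitEllipse(cv2.convexHull(cn[0])); print('dial',e); D=onz(c,*e[0],.043)
k=cv2.inRange(im.max(2),0,60)&cv2.inRange(cv2.circle(np.zeros_like(g),(350,160),13,255,-1),1,255)
m=cv2.moments(k,True); Z=onz(c,m['m10']/m['m00'],m['m01']/m['m00'],.043)
dirn=lambda a,b:np.degrees(np.arctan2(*(b-a)[[1,0]]))
print('D',D,'zero dir',dirn(D,Z),np.linalg.norm(Z-D),m['m00'])
for j in range(1,n):
    if j!=i and 15<s[j,4]<200:
        ys,xs=np.where(l==j); P=np.array([onz(c,x,y,.0735)[:2] for x,y in zip(xs,ys)]); u=np.linalg.svd(P-P.mean(0))[2][0]; print('bar',np.degrees(np.arctan2(u[1],u[0])),P.mean(0))
plan((D[0],D[1],.074,57))
```

```text
[ 274  141   93   92 3610] [319.71052632 185.82603878]
[319 173   3  22  66] [320.  183.5]
dial ((319.6635437011719, 186.39614868164062), (91.12408447265625, 93.70646667480469), 66.80824279785156)
D [ 0.50633619 -0.1234733   0.043     ] zero dir 7.248644571166764 0.03789707957120995 91.0
bar -122.86479279090602 [ 0.51095499 -0.11657066]
at [ 0.5039 -0.1235  0.2189] 57.0
[[np.float64(0.3), np.float64(0.5), np.float64(36.2)], np.float64(0.01)]
[[np.float64(0.3), np.float64(0.5), np.float64(36.2)], np.float64(0.01)]
[[np.float64(0.3), np.float64(0.5), np.float64(36.2)], np.float64(0.01)]
[[np.float64(0.3), np.float64(0.5), np.float64(36.2)], np.float64(0.01)]
-- wp
```

{"fn": "carry_out", "kwargs": {"increments": [[100, [1, 1, 40], 0], [100, [1, 1, 45], 0], [100, [0, 0, 40], 0], [100, [0, 0, 23], 0], [255, [0, 0, 0], 0], [255, [0, 0, 0], 0], [255, [0, 0, 0], 0], [255, [0, 0, 0], 0]]}}

```text
time: 2.45
tool_pos: [0.5079, -0.1235, 0.0734]
ee_rot: [3.139, -0.001, 0.995]
wrist_force: [-0.2, -0.3, -0.1]
width: 0.0285
finger_force: 0.0
```

{"fn": "carry_out", "kwargs": {"increments": [[255, [0, 0, 2], 0], [255, [0, 0, 0], 0], [255, [0, 0, 0], 0], [255, [0, 0, 0], 0], [255, [0, 0, 0], 0], [255, [0, 0, 0], 7], [255, [0, 0, 0], 7]]}}

```text
time: 3.15
tool_pos: [0.5074, -0.1229, 0.0699]
ee_rot: [3.141, -0.0, 0.746]
wrist_force: [-1.7, -1.0, 4.0]
width: 0.0117
finger_force: 30.0
```

{"fn": "carry_out", "kwargs": {"increments": [[255, [0, 0, 0], 7], [255, [0, 0, 0], 7], [255, [0, 0, 0], 7], [255, [0, 0, 0], 7], [255, [0, 0, 0], 7], [255, [0, 0, 0], 0], [255, [0, 0, 0], 0]]}}

```text
time: 3.85
tool_pos: [0.5078, -0.1237, 0.0699]
ee_rot: [3.139, -0.001, 0.142]
wrist_force: [-0.5, -3.4, 1.6]
width: 0.0117
finger_force: 30.0
```

Yaw is now 8.1°. I'll release, rise and check against the mark.

{"fn": "carry_out", "kwargs": {"increments": [[100, [0, 0, 0], 0], [100, [0, 0, 0], 0], [100, [0, 0, -45], 0], [100, [0, 0, -45], 0], [100, [0, 0, -45], 0], [100, [0, 0, -10], 0], [100, [0, 0, 0], 0]]}}

```text
time: 4.55
tool_pos: [0.5082, -0.1228, 0.2166]
ee_rot: [3.14, -0.004, 0.141]
wrist_force: [0.2, -0.3, -1.3]
width: 0.057
finger_force: 0.0
```

```bash
cat > knob.py <<'E'
from h import *
c=cal('wrist'); im=robot.snapshot('wrist'); cv2.imwrite('pics/w2.png',im); p,y,o=pose(); print(p,y,o['time'])
D=np.array([.5065,-.1234,.043]); u,v=proj(c,D); print(u,v)
x0,y0=int(u)-75,int(v)-65
cv2.imwrite('pics/w2c.png',cv2.resize(im[max(y0,0):y0+130,x0:x0+150],None,fx=4,fy=4,interpolation=cv2.INTER_CUBIC)); print(x0,max(y0,0))
E
python3 knob.py
```

```text
[ 0.50711824 -0.12246409  0.2141026 ] 8.081051182176678 4.6
317.1710297113927 190.77509269562296
242 125
```

View pics/w2c.png

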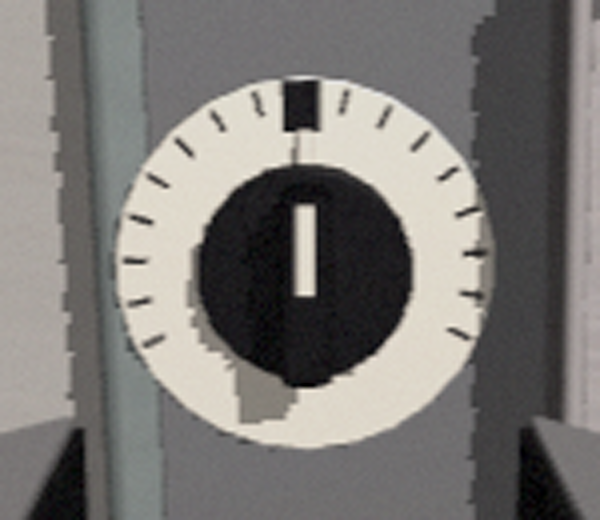

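The crop shows the pointer and bar (column 305) meeting the middle of the broad mark (columns 284–319). That is within about 1–2° of zero, so the knob is done. Next is the nut.

```bash
sed -i 's/print(\[\[round(u\[0\]\*np.cos(t)+u\[1\]\*np.sin(t),1),round(u\[0\]\*np.sin(t)-u\[1\]\*np.cos(t),1),round(-u\[2\],1)\],round(-a\/n,2)\])/print(*np.round([u[0]*np.cos(t)+u[1]*np.sin(t),u[0]*np.sin(t)-u[1]*np.cos(t),-u[2],-a\/n],1))/' h.py; python3 -c "
from h import *
plan((.495,.36,.20,97.5))"
```

```text
at [ 0.5071 -0.1225  0.2141] 8.1
4.7 -39.9 1.2 -7.5
9.8 -39.0 1.2 -7.5
14.8 -37.4 1.2 -7.5
19.5 -35.2 1.2 -7.5
23.9 -32.4 1.2 -7.5
27.9 -29.0 1.2 -7.5
31.4 -25.1 1.2 -7.5
34.4 -20.8 1.2 -7.5
36.8 -16.2 1.2 -7.5
38.6 -11.3 1.2 -7.5
39.7 -6.2 1.2 -7.5
40.2 -1.0 1.2 -7.5
-- wp
```

{"fn": "carry_out", "kwargs": {"increments": [[100, [5, -40, 1], -7.5], [100, [10, -39, 1], -7.5], [100, [15, -37, 1], -7.5], [100, [20, -35, 1], -7.5], [100, [24, -32, 1], -7.5], [100, [28, -29, 1], -7.5], [100, [31, -25, 1], -7.5], [100, [34, -21, 1], -7.5]]}}

```text
time: 5.4
tool_pos: [0.4978, 0.1994, 0.2026]
ee_rot: [-3.136, 0.004, 1.193]
wrist_force: [1.0, -0.7, 0.0]
width: 0.0569
finger_force: 0.0
```

{"fn": "carry_out", "kwargs": {"increments": [[100, [37, -16, 1], -7.5], [100, [39, -11, 1], -7.5], [100, [40, -6, 1], -7.5], [100, [40, -1, 1], -7.5], [100, [0, 0, 0], 0], [100, [0, 0, 0], 0]]}}

```text
time: 6.0
tool_pos: [0.4938, 0.3592, 0.1986]
ee_rot: [-3.136, 0.003, 1.712]
wrist_force: [-0.4, -0.5, -0.3]
width: 0.0571
finger_force: 0.0
```

Run:
```python
from h import *
c=cal('wrist'); im=robot.snapshot('wrist'); cv2.imwrite('pics/w3.png',im); p,y,o=pose(); print(p,y,o['time'])
for q in [(.4955,.3572,.042),(.4924,.3702,.03),(.5993,.2218,.076)]: print(proj(c,q))
```

```text
[0.49429817 0.35840466 0.19956392] 98.01211632004159 6.05
[320.13386417 194.04545461]
[318.82426017 177.6178599 ]
[411.29395062 360.58615189]
```

View pics/w3.png

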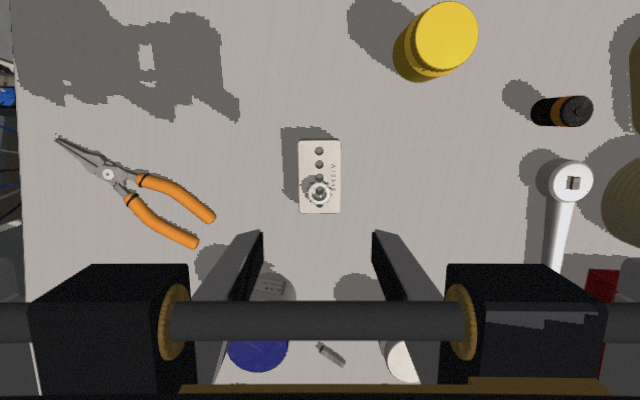

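The wrist view shows the nut at (319.5,193) on the block, whose centre is at (320,177). Both match the predictions to within 1 mm, and the block is aligned with the tool.

{"fn": "carry_out", "kwargs": {"increments": [[100, [-1, 1, 45], 0], [100, [0, 0, 45], 0], [100, [0, 0, 40], 0], [120, [0, 0, 22], 0], [255, [0, 0, 0], 0], [255, [0, 0, 0], 0], [255, [0, 0, 0], 0], [255, [0, 0, 0], 0]]}}

```text
time: 6.85
tool_pos: [0.4979, 0.3589, 0.0531]
ee_rot: [3.137, -0.002, 1.711]
wrist_force: [-0.9, -0.2, 1.0]
width: 0.0215
finger_force: 22.8
```

{"fn": "carry_out", "kwargs": {"increments": [[255, [0, 0, 0], 0], [255, [0, 0, 0], 0], [255, [0, 0, -10], 0], [255, [0, 0, -40], 0], [255, [0, 0, -45], 0], [255, [0, 0, -20], 0]]}}

```text
time: 7.45
tool_pos: [0.4977, 0.3595, 0.1709]
ee_rot: [3.135, -0.003, 1.711]
wrist_force: [0.6, -0.2, 0.6]
width: 0.0009
finger_force: 0.0
```

```bash
cat > pan.py <<'E'
from h import *
import sys
S=np.radians(9); PC=np.array([.530,-.2705])
def L(px,py): return PC+np.array([[np.cos(S),-np.sin(S)],[np.sin(S),np.cos(S)]])@[px/1000,py/1000]
E
python3 -c "
from pan import *
print(pose()[2]['width'])
n=L(-35,50); print(n,L(25,-45),L(-40,-45),L(30,45)); plan((*n,.16,99))"
```

```text
0.000875435770886127
[ 0.48760918 -0.22659079] [ 0.56173176 -0.31103511] [ 0.49753202 -0.32120335] [ 0.5525911  -0.22136099]
at [0.4977 0.3595 0.1709] 98.1
-41.4 -6.6 0.8 -0.1
-41.3 -6.6 0.8 -0.1
-41.3 -6.7 0.8 -0.1
-41.3 -6.7 0.8 -0.1
-41.3 -6.8 0.8 -0.1
-41.3 -6.8 0.8 -0.1
-41.3 -6.9 0.8 -0.1
-41.3 -6.9 0.8 -0.1
-41.3 -7.0 0.8 -0.1
-41.3 -7.0 0.8 -0.1
-41.3 -7.1 0.8 -0.1
-41.3 -7.1 0.8 -0.1
-41.3 -7.2 0.8 -0.1
-41.2 -7.2 0.8 -0.1
-- wp
```

The grip slipped because the descent stopped about 6 mm short. I'll open and look again.

{"fn": "carry_out", "kwargs": {"increments": [[100, [0, 0, -27], 0], [100, [0, 0, 0], 0], [100, [0, 0, 0], 0]]}}

```text
time: 7.75
tool_pos: [0.4964, 0.3585, 0.1925]
ee_rot: [3.141, -0.0, 1.711]
wrist_force: [-0.5, -0.6, -0.8]
width: 0.021
finger_force: 0.0
```

Run:
```python
from h import *
c=cal('wrist'); im=robot.snapshot('wrist'); p,y,o=pose(); print(p,y,o['time'])
cv2.imwrite('pics/w4.png',cv2.resize(im[100:250,240:400],None,fx=3.5,fy=3.5,interpolation=cv2.INTER_CUBIC))
for q in [(.4955,.3572,.042),(.4924,.3702,.03)]: print(proj(c,q))
```

```text
[0.4957956  0.35813609 0.19093318] 98.04714656589424 7.8
[316.29964341 194.93363866]
[314.96940687 178.21870992]
```

View pics/w4.png

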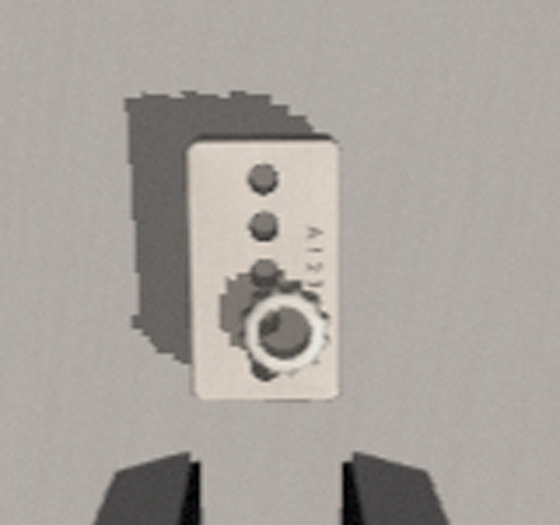

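The nut still lies flat on the block, shifted to about (321.4,194.6). The block itself, centred at about (315.7,177), has not moved.

Run:
```python
from h import *
c=cal('wrist'); print(onz(c,321.4,194.6,.042),onz(c,315.7,177.1,.03))
n=onz(c,321.4,194.6,.042)
plan((n[0],n[1],.0455,98))
```

```text
[0.49901424 0.35785922 0.042     ] [0.49192915 0.3709511  0.03      ]
at [0.4958 0.3581 0.1909] 98.0
-0.2 0.8 36.4 0.0
-0.2 0.8 36.4 0.0
-0.2 0.8 36.4 0.0
-0.2 0.8 36.4 0.0
-- wp
```

{"fn": "carry_out", "kwargs": {"increments": [[100, [0, 3, 40], 0], [100, [0, 0, 40], 0], [100, [0, 0, 40], 0], [100, [0, 0, 20], 0], [100, [0, 0, 0], 0], [100, [0, 0, 0], 0]]}}

```text
time: 8.4
tool_pos: [0.4985, 0.3583, 0.051]
ee_rot: [-3.139, 0.001, 1.711]
wrist_force: [0.0, 0.9, -0.1]
width: 0.0572
finger_force: 0.0
```

{"fn": "carry_out", "kwargs": {"increments": [[100, [0, 0, 4], 0], [160, [0, 0, 1], 0], [255, [0, 0, 0], 0], [255, [0, 0, 0], 0], [255, [0, 0, 0], 0], [255, [0, 0, 0], 0], [255, [0, 0, 0], 0], [255, [0, 0, 0], 0]]}}

```text
time: 9.2
tool_pos: [0.4995, 0.3589, 0.0478]
ee_rot: [3.141, -0.0, 1.711]
wrist_force: [-0.6, -0.3, 1.5]
width: 0.022
finger_force: 30.0
```

{"fn": "carry_out", "kwargs": {"increments": [[255, [0, 0, -5], 0], [255, [0, 0, -10], 0], [255, [0, 0, -30], 0], [255, [0, 0, -45], 0], [255, [0, 0, -25], 0]]}}

```text
time: 9.7
tool_pos: [0.5005, 0.3595, 0.1672]
ee_rot: [3.136, -0.002, 1.711]
wrist_force: [-0.3, -0.4, 0.8]
width: 0.022
finger_force: 30.0
```

{"fn": "carry_out", "kwargs": {"increments": [[255, [-42, -7, 0], 0], [255, [-42, -7, 0], 0], [255, [-42, -7, 0], 0], [255, [-42, -7, 0], 0], [255, [-42, -7, 0], 0], [255, [-42, -7, 0], 0], [255, [-42, -7, 0], 0], [255, [-42, -7, 0], 0]]}}

```text
time: 10.5
tool_pos: [0.4908, 0.0166, 0.1635]
ee_rot: [3.14, 0.001, 1.711]
wrist_force: [0.4, -0.9, -0.3]
width: 0.0221
finger_force: 30.0
```

{"fn": "carry_out", "kwargs": {"increments": [[255, [-42, -7, 0], 0], [255, [-42, -7, 0], 0], [255, [-42, -7, 0], 0], [255, [-42, -7, 0], 0], [255, [-42, -7, 0], 0], [255, [-32, -3, 0], 0], [255, [0, 0, 0], 0], [255, [0, 0, 0], 0]]}}

```text
time: 11.3
tool_pos: [0.4871, -0.227, 0.1629]
ee_rot: [3.141, -0.0, 1.71]
wrist_force: [-0.4, 0.7, -0.2]
width: 0.0216
finger_force: 30.0
```

```bash
python3 -c "
from pan import *
print(pose()[2]['width'],pose()[2]['time']);plan((*L(-35,50),.071,99))"
```

```text
0.021573287838392092 11.3
at [ 0.4871 -0.227   0.1629] 98.0
0.1 0.2 30.6 -0.3
0.1 0.2 30.6 -0.3
0.1 0.2 30.6 -0.3
-- wp
```

{"fn": "carry_out", "kwargs": {"increments": [[255, [0, 0, 35], 0], [255, [0, 0, 35], 0], [255, [0, 0, 15], 0], [255, [0, 0, 6], 0], [255, [0, 0, 0], 0], [157, [0, 0, 0], 0], [157, [0, 0, 0], 0], [157, [0, 0, 0], 0]]}}

```text
time: 12.1
tool_pos: [0.4878, -0.2269, 0.0725]
ee_rot: [3.14, 0.001, 1.711]
wrist_force: [0.2, 0.1, -1.3]
width: 0.0362
finger_force: 0.0
```

{"fn": "carry_out", "kwargs": {"increments": [[157, [0, 0, -30], 0], [100, [0, 0, -45], 0], [100, [0, 0, -30], 0], [100, [0, 0, 0], 0], [100, [0, 0, 0], 0]]}}

```text
time: 12.6
tool_pos: [0.4875, -0.2269, 0.1772]
ee_rot: [3.14, 0.001, 1.711]
wrist_force: [0.2, 0.7, -0.2]
width: 0.0569
finger_force: 0.0
```

Run:
```python
from pan import *
c=cal('wrist'); im=robot.snapshot('wrist'); cv2.imwrite('pics/w5.png',im); p,y,o=pose(); print(p,y,o['time'])
u=proj(c,[*L(-35,50),.065]); print(u); im2=im[100:240,240:400]; 
m=cv2.inRange(im.min(2),205,255); n,l,s,ct=cv2.connectedComponentsWithStats(m)
for i in range(1,n):
    if s[i,4]>25: print(s[i],ct[i].round(1), onz(c,*ct[i],.065).round(4))
plan((*L(-35,50),.18,98),(.492,.371,.18,98),step=48)
```

```text
[ 0.48675023 -0.22644457  0.17554472] 98.03667196620913 12.65
[317.55481644 202.75722691]
[ 302   12  114  119 5812] [359.   72.3] [ 0.5039 -0.1252  0.065 ]
[364  67  28   5 139] [377.6  69. ] [ 0.517  -0.1211  0.065 ]
[421 188   8  79 282] [424.  223.4] [ 0.5751 -0.2316  0.065 ]
[307 193  25  23 176] [319.8 204.1] [ 0.4896 -0.2274  0.065 ]
[405 194   7  54 185] [407.7 216.7] [ 0.561  -0.2279  0.065 ]
[610 232   9   9  33] [613.9 236.5] [ 0.7272 -0.221   0.065 ]
[596 368   5  12  31] [597.8 373.7] [ 0.7535 -0.3453  0.065 ]
at [ 0.4868 -0.2264  0.1755] 98.0
-0.3 0.8 -4.5 0.0
-- wp
45.5 6.7 -0.0 -0.0
45.5 6.7 -0.0 -0.0
45.5 6.7 -0.0 -0.0
45.5 6.7 -0.0 -0.0
45.5 6.7 -0.0 -0.0
45.5 6.7 -0.0 -0.0
45.5 6.7 -0.0 -0.0
45.5 6.7 -0.0 -0.0
45.5 6.7 -0.0 -0.0
45.5 6.7 -0.0 -0.0
45.5 6.7 -0.0 -0.0
45.5 6.7 -0.0 -0.0
45.5 6.7 -0.0 -0.0
-- wp
```

The nut lies in the pan where planned, at (320,204). The block is next.

{"fn": "carry_out", "kwargs": {"increments": [[60, [45, 7, -4], 0], [60, [46, 7, 0], 0], [60, [45, 7, 0], 0], [60, [46, 7, 0], 0], [60, [45, 7, 0], 0], [60, [46, 7, 0], 0], [60, [45, 7, 0], 0], [60, [46, 7, 0], 0]]}}

```text
time: 13.45
tool_pos: [0.4902, 0.1432, 0.1779]
ee_rot: [-3.137, 0.0, 1.711]
wrist_force: [0.5, 0.5, 0.8]
width: 0.0714
finger_force: 0.0
```

{"fn": "carry_out", "kwargs": {"increments": [[60, [45, 7, 0], 0], [60, [46, 7, 0], 0], [60, [45, 7, 0], 0], [60, [46, 7, 0], 0], [60, [45, 7, 0], 0], [60, [0, 0, 0], 0], [60, [0, 0, 0], 0]]}}

```text
time: 14.15
tool_pos: [0.4934, 0.3713, 0.1774]
ee_rot: [-3.137, 0.003, 1.713]
wrist_force: [-0.6, -0.7, -0.2]
width: 0.0719
finger_force: 0.0
```

Run:
```python
from h import *
c=cal('wrist'); im=robot.snapshot('wrist'); cv2.imwrite('pics/w6.png',im); p,y,o=pose(); print(p,y,o['time'])
u=proj(c,[.492,.371,.03]); print(u)
m=cv2.inRange(im.min(2),172,255); m=cv2.morphologyEx(m,cv2.MORPH_OPEN,np.ones((3,3)));n,l,s,ct=cv2.connectedComponentsWithStats(m)
for i in range(1,n):
    if s[i,4]>800 and s[i,3]<130:
        r=cv2.minAreaRect(cv2.findContours((l==i).astype('uint8'),0,2)[0][0]); print(r, onz(c,*r[0],.03).round(4),s[i])
plan((.492,.371,.018,98))
```

```text
[0.49384693 0.37037132 0.17814741] 98.05377714778933 14.2
[316.75603652 193.89052301]
((317.0, 194.0), (74.0, 42.0), 90.0) [0.4922 0.3709 0.03  ] [ 296  157   43   75 2654]
((575.6363525390625, 219.90756225585938), (38.1597900390625, 85.98332977294922), 25.7960262298584) [0.7246 0.3804 0.03  ] [ 565  181   42   83 1626]
at [0.4938 0.3704 0.1781] 98.1
0.2 -0.4 40.0 0.0
0.2 -0.4 40.0 0.0
0.2 -0.4 40.0 0.0
0.2 -0.4 40.0 0.0
-- wp
```

{"fn": "carry_out", "kwargs": {"increments": [[60, [0, -2, 42], 0], [60, [0, 0, 42], 0], [60, [0, 0, 42], 0], [60, [0, 0, 20], 0], [60, [0, 0, 13], 0], [60, [0, 0, 0], 0], [255, [0, 0, 0], 0], [255, [0, 0, 0], 0]]}}

```text
time: 15.0
tool_pos: [0.4941, 0.3714, 0.0238]
ee_rot: [3.138, -0.002, 1.711]
wrist_force: [1.1, 0.7, -0.8]
width: 0.0593
finger_force: 0.0
```

{"fn": "carry_out", "kwargs": {"increments": [[255, [0, 0, 0], 0], [255, [0, 0, 0], 0], [255, [0, 0, 0], 0], [255, [0, 0, -10], 0], [255, [0, 0, -40], 0], [255, [0, 0, -45], 0], [255, [0, 0, -45], 0]]}}

```text
time: 15.7
tool_pos: [0.4917, 0.3705, 0.1619]
ee_rot: [-3.139, 0.001, 1.711]
wrist_force: [0.7, -0.2, -3.9]
width: 0.0399
finger_force: 30.0
```

```bash
python3 -c "
from pan import *
print(pose()[2]['width'],L(25,-45));plan((*L(25,-45),.165,99),step=48)"
```

```text
0.03993369391019383 [ 0.56173176 -0.31103511]
at [0.4917 0.3705 0.1619] 98.0
-45.6 -1.7 -0.2 -0.1
-45.6 -1.8 -0.2 -0.1
-45.6 -1.8 -0.2 -0.1
-45.6 -1.9 -0.2 -0.1
-45.6 -1.9 -0.2 -0.1
-45.6 -2.0 -0.2 -0.1
-45.6 -2.0 -0.2 -0.1
-45.6 -2.1 -0.2 -0.1
-45.6 -2.1 -0.2 -0.1
-45.6 -2.2 -0.2 -0.1
-45.6 -2.2 -0.2 -0.1
-45.6 -2.3 -0.2 -0.1
-45.6 -2.3 -0.2 -0.1
-45.6 -2.4 -0.2 -0.1
-45.6 -2.4 -0.2 -0.1
-- wp
```

{"fn": "carry_out", "kwargs": {"increments": [[255, [-45, -2, 0], 0], [255, [-46, -2, 0], 0], [255, [-46, -2, 0], 0], [255, [-45, -2, 0], 0], [255, [-46, -2, 0], 0], [255, [-46, -2, 0], 0], [255, [-45, -2, 0], 0], [255, [-46, -2, 0], 0]]}}

```text
time: 16.5
tool_pos: [0.5272, 0.0057, 0.1613]
ee_rot: [-3.141, -0.0, 1.711]
wrist_force: [0.9, -0.1, -3.0]
width: 0.0396
finger_force: 30.0
```

{"fn": "carry_out", "kwargs": {"increments": [[255, [-46, -2, 0], -0.2], [255, [-45, -2, 0], -0.2], [255, [-46, -2, 0], -0.2], [255, [-46, -2, 0], -0.2], [255, [-45, -2, 0], -0.2], [255, [-46, -2, 0], 0], [255, [-46, -2, 0], 0], [255, [0, 0, 0], 0]]}}

```text
time: 17.3
tool_pos: [0.5607, -0.317, 0.1598]
ee_rot: [-3.139, 0.002, 1.722]
wrist_force: [0.2, 1.2, -3.1]
width: 0.0397
finger_force: 30.0
```

```bash
python3 -c "
from pan import *
print(pose()[2]['width']);plan((*L(25,-45),.073,99),step=48)"
```

```text
0.039680999664688736
at [ 0.5607 -0.317   0.1598] 98.7
2.9 0.9 43.4 -0.2
2.9 1.0 43.4 -0.2
-- wp
```

{"fn": "carry_out", "kwargs": {"increments": [[255, [5, 1, 35], 0], [255, [0, 0, 30], 0], [255, [0, 0, 12], 0], [255, [0, 0, 5], 0], [255, [0, 0, 2], 0], [255, [0, 0, 0], 0]]}}

```text
time: 17.9
tool_pos: [0.5629, -0.3064, 0.0791]
ee_rot: [3.14, 0.002, 1.729]
wrist_force: [-0.7, 0.3, -3.4]
width: 0.0401
finger_force: 30.0
```

{"fn": "carry_out", "kwargs": {"increments": [[255, [0, 0, 2], 0], [255, [0, 0, 0], 0]]}}

```text
time: 18.1
tool_pos: [0.5627, -0.3064, 0.0767]
ee_rot: [3.14, 0.001, 1.729]
wrist_force: [0.1, -0.5, -2.9]
width: 0.0398
finger_force: 30.0
```

{"fn": "carry_out", "kwargs": {"increments": [[255, [0, 0, 1.5], 0], [255, [0, 0, 1.5], 0], [255, [0, 0, 0], 0]]}}

```text
time: 18.4
tool_pos: [0.5627, -0.3065, 0.0755]
ee_rot: [3.14, 0.002, 1.729]
wrist_force: [-2.8, 1.0, 5.3]
width: 0.0399
finger_force: 30.0
```

Contact is made: the vertical force went from -3 N to +5 N. Releasing, then on to the coupling.

{"fn": "carry_out", "kwargs": {"increments": [[114, [0, 0, -1], 0], [114, [0, 0, 0], 0], [114, [0, 0, 0], 0], [114, [0, 0, -30], 0], [114, [0, 0, -40], 0], [100, [0, 0, -40], 0], [100, [0, 0, 0], 0]]}}

```text
time: 19.1
tool_pos: [0.565, -0.3079, 0.1916]
ee_rot: [3.131, 0.009, 1.729]
wrist_force: [0.3, 0.2, 1.7]
width: 0.0566
finger_force: 0.0
```

Run:
```python
from pan import *
c=cal('wrist'); im=robot.snapshot('wrist'); p,y,o=pose(); print(p,y,o['time'])
print(proj(c,[*L(25,-45),.083]),proj(c,[*L(-35,50),.065])); cv2.imwrite('pics/w7.png',im)
plan((.618,.103,.185,118),step=47)
```

```text
[ 0.56384565 -0.30718669  0.18796145] 99.0426346006953 19.15
[311.50879353 206.28427065] [233.35841651  81.20085731]
at [ 0.5638 -0.3072  0.188 ] 99.0
44.1 13.1 0.3 -2.1
43.6 14.7 0.3 -2.1
43.0 16.3 0.3 -2.1
42.4 17.9 0.3 -2.1
41.7 19.4 0.3 -2.1
40.9 20.9 0.3 -2.1
40.1 22.4 0.3 -2.1
39.3 23.9 0.3 -2.1
38.4 25.3 0.3 -2.1
-- wp
```

View pics/w7.png

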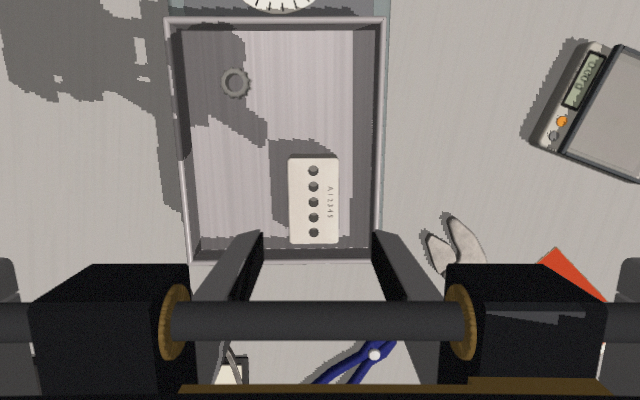

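The view shows the block flat in the pan at (314,201) and the nut flat at (234,82), clear of each other. The space to the left of the block is free for the coupling.

{"fn": "carry_out", "kwargs": {"increments": [[100, [44, 13, 0], -2.1], [100, [44, 15, 0], -2.1], [100, [43, 16, 0], -2.1], [100, [42, 18, 0], -2.1], [100, [42, 19, 0], -2.1], [100, [41, 21, 0], -2.1], [100, [40, 22, 0], -2.1], [100, [39, 24, 0], -2.1]]}}

```text
time: 19.95
tool_pos: [0.6088, 0.0602, 0.181]
ee_rot: [-3.138, -0.001, 2.023]
wrist_force: [0.2, -0.4, -0.2]
width: 0.0572
finger_force: 0.0
```

{"fn": "carry_out", "kwargs": {"increments": [[100, [38, 25, 0], -1.5], [100, [0, 0, 0], 0], [100, [0, 0, 0], 0]]}}

```text
time: 20.25
tool_pos: [0.6148, 0.1044, 0.1811]
ee_rot: [-3.138, -0.001, 2.05]
wrist_force: [0.2, 0.2, 0.0]
width: 0.0575
finger_force: 0.0
```

Run:
```python
from h import *
c=cal('wrist'); im=robot.snapshot('wrist'); cv2.imwrite('pics/w8.png',im); p,y,o=pose(); print(p,y,o['time'])
u=proj(c,[.6266,.101,.0105]); print(u)
x0,y0=(u-60).astype(int); r=im[max(y0,0):y0+120,x0:x0+120]; bg=np.median(r.reshape(-1,3),0); print(bg)
for thr in (8,14,22):
    m=(r.astype(int).min(2)>bg.min()+thr).astype('uint8'); m=cv2.morphologyEx(m,cv2.MORPH_CLOSE,np.ones((5,5)))
    n,l,s,ct=cv2.connectedComponentsWithStats(m)
    for i in range(1,n):
        if s[i,4]>150:
            q=cv2.minAreaRect(cv2.findContours((l==i).astype('uint8'),0,2)[0][0]); b=cv2.boxPoints(q)+[x0,max(y0,0)]
            W=[onz(c,*k,.0105) for k in b]; ct_=onz(c,q[0][0]+x0,q[0][1]+max(y0,0),.0105)
            print(thr,q,s[i,4],ct_.round(4),[(np.linalg.norm(W[j]-W[j+1]).round(3),np.degrees(np.arctan2(*(W[j]-W[j+1])[[1,0]])).round(1)) for j in (0,1)])
```

```text
[0.61500165 0.1032086  0.18152431] 117.35460211687115 20.3
[327.39938598 198.19752455]
[171. 177. 183.]
8 ((61.0, 61.0), (70.0, 14.0), 90.0) 710 [0.6275 0.1006 0.0105] [(np.float64(0.013), np.float64(-152.5)), (np.float64(0.069), np.float64(118.1))]
14 ((60.5, 61.0), (70.0, 13.0), 90.0) 655 [0.6271 0.1003 0.0105] [(np.float64(0.012), np.float64(-152.5)), (np.float64(0.069), np.float64(118.1))]
22 ((61.1233024597168, 60.58937072753906), (69.11216735839844, 10.178942680358887), 87.27368927001953) 550 [0.6274 0.101  0.0105] [(np.float64(0.01), np.float64(-149.8)), (np.float64(0.068), np.float64(120.7))]
```

{"fn": "carry_out", "kwargs": {"increments": [[100, [-7, 8, 40], -0.6], [100, [0, 0, 42], 0], [100, [0, 0, 42], 0], [100, [0, 0, 25], 0], [100, [0, 0, 12], 0], [100, [0, 0, 0], 0], [100, [0, 0, 0], 0]]}}

```text
time: 21.0
tool_pos: [0.6271, 0.1001, 0.0239]
ee_rot: [3.14, 0.001, 2.057]
wrist_force: [0.5, -0.1, -0.2]
width: 0.0572
finger_force: 0.0
```

{"fn": "carry_out", "kwargs": {"increments": [[100, [0, 0, 5], 0], [255, [0, 0, 0], 0], [255, [0, 0, 0], 0], [255, [0, 0, 0], 0], [255, [0, 0, 0], 0], [255, [0, 0, 0], 0], [255, [0, 0, 0], 0], [255, [0, 0, 0], 0]]}}

```text
time: 21.8
tool_pos: [0.626, 0.101, 0.0176]
ee_rot: [-3.142, -0.0, 2.058]
wrist_force: [0.8, -0.8, 1.3]
width: 0.0185
finger_force: 30.0
```

{"fn": "carry_out", "kwargs": {"increments": [[255, [0, 0, -10], 0], [255, [0, 0, -40], 0], [255, [0, 0, -45], 0], [255, [0, 0, -45], 0], [255, [0, 0, 0], 0]]}}

```text
time: 22.3
tool_pos: [0.6303, 0.1013, 0.1674]
ee_rot: [3.126, 0.007, 2.058]
wrist_force: [0.4, 0.7, -0.1]
width: 0.0189
finger_force: 30.0
```

```bash
python3 -c "
from pan import *
print(pose()[2]['width']);plan((*L(-40,-42),.16,99),step=47)"
```

```text
0.018875019398441564
at [0.6303 0.1013 0.1674] 117.9
-30.8 -31.4 0.7 1.9
-31.8 -30.4 0.7 1.9
-32.8 -29.3 0.7 1.9
-33.8 -28.2 0.7 1.9
-34.7 -27.1 0.7 1.9
-35.6 -25.9 0.7 1.9
-36.4 -24.7 0.7 1.9
-37.2 -23.5 0.7 1.9
-38.0 -22.3 0.7 1.9
-38.7 -21.0 0.7 1.9
-- wp
```

{"fn": "carry_out", "kwargs": {"increments": [[255, [-31, -31, 0], 1.9], [255, [-32, -30, 1], 1.9], [255, [-33, -29, 1], 1.9], [255, [-34, -28, 1], 1.9], [255, [-35, -27, 1], 1.9], [255, [-36, -26, 1], 1.9], [255, [-36, -25, 1], 1.9], [255, [-37, -24, 1], 1.9]]}}

```text
time: 23.1
tool_pos: [0.519, -0.2363, 0.1494]
ee_rot: [-3.141, -0.001, 1.792]
wrist_force: [0.4, -0.7, -2.8]
width: 0.0191
finger_force: 30.0
```

{"fn": "carry_out", "kwargs": {"increments": [[255, [-38, -22, 0], 1.9], [255, [-39, -21, 0], 1.9], [255, [0, 0, 0], 0], [255, [0, 0, 0], 0], [255, [0, 0, 0], 0]]}}

```text
time: 23.6
tool_pos: [0.4939, -0.3181, 0.1498]
ee_rot: [-3.141, -0.001, 1.728]
wrist_force: [0.1, -0.4, -1.6]
width: 0.0186
finger_force: 30.0
```

```bash
python3 -c "
from pan import *
print(pose()[2]['width']);plan((*L(-40,-42),.072,99),step=48)"
```

```text
0.018570440506521155
at [ 0.4939 -0.3181  0.1498] 99.0
-0.3 1.5 38.9 -0.0
-0.3 1.5 38.9 -0.0
-- wp
```

{"fn": "carry_out", "kwargs": {"increments": [[255, [0, 3, 30], 0], [255, [0, 0, 30], 0], [255, [0, 0, 13], 0], [255, [0, 0, 4], 0], [255, [0, 0, 0], 0], [255, [0, 0, 0], 0]]}}

```text
time: 24.2
tool_pos: [0.4979, -0.3191, 0.0753]
ee_rot: [3.14, 0.002, 1.727]
wrist_force: [1.1, 0.5, -0.9]
width: 0.0192
finger_force: 30.0
```

{"fn": "carry_out", "kwargs": {"increments": [[255, [0, 0, 2], 0], [255, [0, 0, 2], 0], [255, [0, 0, 0], 0]]}}

```text
time: 24.5
tool_pos: [0.4975, -0.3193, 0.0706]
ee_rot: [3.14, 0.002, 1.727]
wrist_force: [0.7, 0.3, 1.2]
width: 0.0188
finger_force: 30.0
```

{"fn": "carry_out", "kwargs": {"increments": [[255, [0, 0, 1], 0], [255, [0, 0, 1], 0], [255, [0, 0, 0], 0]]}}

```text
time: 24.8
tool_pos: [0.4975, -0.3193, 0.0705]
ee_rot: [3.14, 0.002, 1.727]
wrist_force: [-2.1, 2.1, 8.5]
width: 0.0184
finger_force: 30.0
```

{"fn": "carry_out", "kwargs": {"increments": [[165, [0, 0, -1], 0], [165, [0, 0, 0], 0], [165, [0, 0, 0], 0], [165, [0, 0, -30], 0], [165, [0, 0, -40], 0], [0, [0, 0, -40], 0], [0, [0, 0, -15], 0], [0, [0, 0, 0], 0]]}}

```text
time: 25.6
tool_pos: [0.4979, -0.3196, 0.1961]
ee_rot: [3.138, 0.004, 1.727]
wrist_force: [0.5, 0.6, -0.3]
width: 0.0539
finger_force: 0.0
```

```bash
python3 -c "
from pan import *
robot.get_obs();im=robot.snapshot('wrist');cv2.imwrite('pics/w9.png',im)
plan((.599,.221,.22,99),step=48)"
```

```text
at [ 0.497  -0.3188  0.1933] 98.9
43.1 15.4 -2.2 -0.0
43.1 15.4 -2.2 -0.0
43.1 15.4 -2.2 -0.0
43.1 15.4 -2.2 -0.0
43.1 15.4 -2.2 -0.0
43.1 15.4 -2.2 -0.0
43.1 15.4 -2.2 -0.0
43.1 15.4 -2.2 -0.0
43.1 15.4 -2.2 -0.0
43.1 15.4 -2.2 -0.0
43.1 15.4 -2.2 -0.0
43.1 15.4 -2.2 -0.0
-- wp
```

{"fn": "carry_out", "kwargs": {"increments": [[0, [43, 15, -3], 0], [0, [43, 15, -3], 0], [0, [43, 16, -3], 0], [0, [43, 15, -3], 0], [0, [43, 16, -3], 0], [0, [43, 15, -3], 0], [0, [43, 16, -3], 0], [0, [43, 15, -3], 0]]}}

```text
time: 26.45
tool_pos: [0.5636, 0.0421, 0.2135]
ee_rot: [-3.135, -0.001, 1.727]
wrist_force: [0.2, -0.0, 0.6]
width: 0.0941
finger_force: 0.0
```

{"fn": "carry_out", "kwargs": {"increments": [[0, [43, 15, -3], 0], [0, [43, 16, 0], 0], [0, [43, 15, 0], 0], [0, [43, 16, 0], 0], [0, [0, 0, 0], 0], [0, [0, 0, 0], 0]]}}

```text
time: 27.05
tool_pos: [0.5981, 0.2204, 0.2162]
ee_rot: [-3.135, 0.001, 1.729]
wrist_force: [0.3, -0.9, 0.1]
width: 0.0941
finger_force: 0.0
```

Run:
```python
from h import *
c=cal('wrist'); im=robot.snapshot('wrist'); cv2.imwrite('pics/w10.png',im); p,y,o=pose(); print(p,y,o['time'],o['width'])
u=proj(c,[.5993,.2218,.076]); print(u)
m=cv2.inRange(im.min(2),195,255); m=cv2.morphologyEx(m,cv2.MORPH_OPEN,np.ones((5,5)));n,l,s,ct=cv2.connectedComponentsWithStats(m)
for i in range(1,n):
    if s[i,4]>800 and abs(ct[i]-u).max()<60:
        (q,r)=cv2.minEnclosingCircle(cv2.findContours((l==i).astype('uint8'),0,2)[0][0]); P=onz(c,*q,.076); e=onz(c,q[0]+r,q[1],.076); print(q,r,P.round(4),np.linalg.norm(e-P),s[i])
```

```text
[0.59845245 0.2192985  0.21716967] 98.9604815314097 27.1 0.09386649506543686
[320.2078044  194.34772969]
(321.4245300292969, 194.2311248779297) 25.774293899536133 [0.6003 0.2221 0.076 ] 0.022492070137223336 [ 296  169   51   51 2041]
```

{"fn": "carry_out", "kwargs": {"increments": [[0, [2, 2, 42], 0], [0, [0, 0, 42], 0], [0, [0, 0, 42], 0], [0, [0, 0, 30], 0], [0, [0, 0, 11], 0], [0, [0, 0, 0], 0], [255, [0, 0, 0], 0], [255, [0, 0, 0], 0]]}}

```text
time: 27.9
tool_pos: [0.6029, 0.2221, 0.0564]
ee_rot: [3.137, -0.0, 1.726]
wrist_force: [-0.1, 0.4, -0.3]
width: 0.0818
finger_force: 0.0
```

{"fn": "carry_out", "kwargs": {"increments": [[255, [0, 0, 0], 0], [255, [0, 0, 0], 0], [255, [0, 0, 0], 0], [255, [0, 0, 0], 0]]}}

```text
time: 28.3
tool_pos: [0.6011, 0.2222, 0.0539]
ee_rot: [3.141, -0.0, 1.727]
wrist_force: [-1.3, -0.2, 1.6]
width: 0.0511
finger_force: 30.0
```

{"fn": "carry_out", "kwargs": {"increments": [[255, [0, 0, -10], 0], [255, [0, 0, -30], 0], [255, [0, 0, -40], 0], [255, [0, 0, -40], 0], [255, [0, 0, 0], 0]]}}

```text
time: 28.8
tool_pos: [0.6045, 0.2231, 0.1821]
ee_rot: [3.127, -0.002, 1.727]
wrist_force: [1.2, -0.1, -1.1]
width: 0.0507
finger_force: 30.0
```

```bash
python3 -c "
from pan import *
print(pose()[2]['width']);plan((*L(28,42),.165,99),step=42)"
```

```text
0.050725435367175026
at [0.6045 0.2231 0.1821] 99.0
-39.5 -11.1 1.6 -0.0
-39.5 -11.1 1.6 -0.0
-39.5 -11.1 1.6 -0.0
-39.4 -11.1 1.6 -0.0
-39.4 -11.1 1.6 -0.0
-39.4 -11.1 1.6 -0.0
-39.4 -11.1 1.6 -0.0
-39.4 -11.1 1.6 -0.0
-39.4 -11.2 1.6 -0.0
-39.4 -11.2 1.6 -0.0
-39.4 -11.2 1.6 -0.0
-- wp
```

{"fn": "carry_out", "kwargs": {"increments": [[255, [-30, -8, 0], 0], [255, [-40, -11, 0], 0], [255, [-40, -11, 0], 0], [255, [-40, -11, 0], 0], [255, [-40, -11, 0], 0], [255, [-40, -11, 0], 0], [255, [-40, -11, 0], 0], [255, [-40, -11, 0], 0]]}}

```text
time: 29.6
tool_pos: [0.5642, -0.0988, 0.1721]
ee_rot: [-3.14, -0.001, 1.727]
wrist_force: [0.9, 0.3, -2.0]
width: 0.0508
finger_force: 30.0
```

{"fn": "carry_out", "kwargs": {"increments": [[255, [-40, -11, 0], 0], [255, [-40, -11, 0], 0], [255, [-30, -11, 0], 0], [255, [-14, -6, 0], 0], [255, [0, 0, 0], 0], [255, [0, 0, 0], 0]]}}

```text
time: 30.2
tool_pos: [0.546, -0.2247, 0.1729]
ee_rot: [-3.141, -0.002, 1.727]
wrist_force: [0.5, 0.2, -2.4]
width: 0.051
finger_force: 30.0
```

```bash
python3 -c "
from pan import *
print(pose()[2]['width']);plan((*L(28,42),.107,99),step=82)"
```

```text
0.050981887479911385
at [ 0.546  -0.2247  0.1729] 99.0
-0.7 5.0 65.9 -0.0
-- wp
```

{"fn": "carry_out", "kwargs": {"increments": [[255, [0, 5, 20], 0], [255, [0, 0, 25], 0], [255, [0, 0, 12], 0], [255, [0, 0, 5], 0], [255, [0, 0, 0], 0], [255, [0, 0, 0], 0]]}}

```text
time: 30.8
tool_pos: [0.5517, -0.225, 0.1127]
ee_rot: [3.14, 0.001, 1.727]
wrist_force: [0.4, -0.6, -1.7]
width: 0.0511
finger_force: 30.0
```

{"fn": "carry_out", "kwargs": {"increments": [[255, [0, 0, 1.5], 0], [255, [0, 0, 1.5], 0], [255, [0, 0, 0], 0]]}}

```text
time: 31.1
tool_pos: [0.551, -0.2253, 0.1087]
ee_rot: [3.141, 0.0, 1.727]
wrist_force: [-0.3, 0.2, -2.4]
width: 0.051
finger_force: 30.0
```

{"fn": "carry_out", "kwargs": {"increments": [[255, [0, 0, 1.5], 0], [255, [0, 0, 1], 0], [255, [0, 0, 0], 0]]}}

```text
time: 31.4
tool_pos: [0.5511, -0.2254, 0.1068]
ee_rot: [3.141, 0.001, 1.727]
wrist_force: [-1.2, 1.6, 2.1]
width: 0.0509
finger_force: 30.0
```

{"fn": "carry_out", "kwargs": {"increments": [[80, [0, 0, 0], 0], [80, [0, 0, 0], 0], [80, [0, 0, 0], 0], [80, [0, 0, -20], 0], [80, [0, 0, -40], 0], [80, [0, 0, -40], 0], [80, [-10, 0, -20], 0], [80, [-40, 0, 0], 0]]}}

```text
time: 32.2
tool_pos: [0.5611, -0.2731, 0.2325]
ee_rot: [3.133, 0.005, 1.732]
wrist_force: [1.3, -0.4, -0.3]
width: 0.0646
finger_force: 0.0
```

{"fn": "carry_out", "kwargs": {"increments": [[80, [-40, 0, 0], 0], [80, [0, 0, 0], 0], [80, [0, 0, 0], 0]]}}

```text
time: 32.5
tool_pos: [0.5647, -0.3145, 0.225]
ee_rot: [-3.141, -0.002, 1.726]
wrist_force: [-0.1, 0.1, 0.3]
width: 0.0644
finger_force: 0.0
```

Run:
```python
from pan import *
c=cal('wrist'); w=robot.snapshot('wrist'); p,y,o=pose(); print(p,y,o['time'])
t=robot.snapshot('top')
a=cv2.resize(w[0:300,100:500],(600,450))
b=cv2.resize(t[120:270,200:500],(600,300),interpolation=cv2.INTER_CUBIC)[:,:]
s=np.zeros((600,800,3),np.uint8); s[:340,:453]=cv2.resize(a,(453,340)); s[340:600,:520]=cv2.resize(b,(520,260)); s[:340,453:793]=cv2.resize(robot.snapshot('scene')[140:240,330:430],(340,340),interpolation=cv2.INTER_CUBIC)
cv2.imwrite('pics/fin.png',s)
```

```text
[ 0.56484373 -0.31368945  0.22540526] 98.93047358018525 32.55
```

View pics/fin.png

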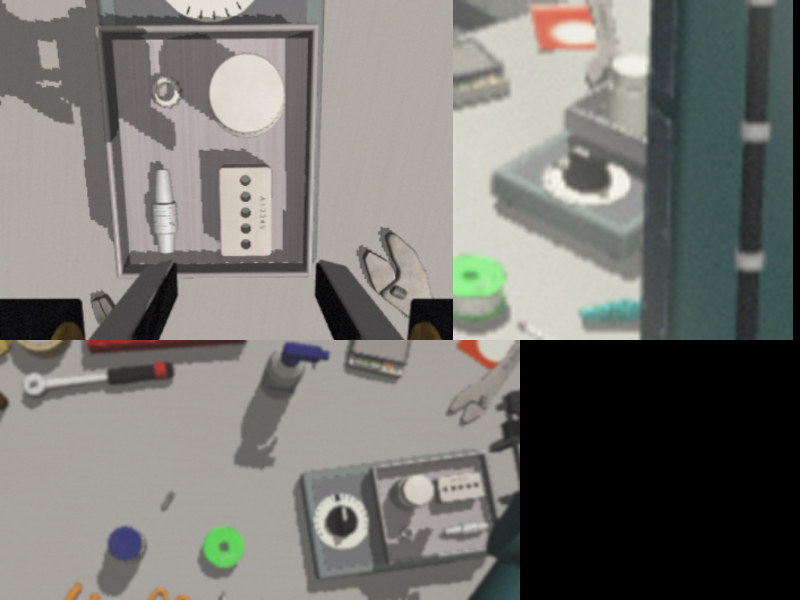

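The final view shows all four parts resting apart on the pan floor, with the jar upright and the block flat. The pointer is on the zero mark and the other items near the kit and scale have not moved. Handing in.

```bash
python3 -c "
from h import *
print(robot.close_job())"
```

```text
the job is handed in; nothing more can be done
None
```

I zeroed the scale with the pan empty, then loaded the block, coupling, nut and upright jar separately on the pan floor; the job was handed in at about 33 s of the 72 s allowed, and the hand-in returned no verdict.

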